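# Roll down a cap strip on a sprung sample block

### The job

Take the hand roller out of its dock and roll it along the orange cap strip on the edge of the white sample block, with firm pressure, until all eight caps are fully down. The block floats on soft mounts and rocks, so feel for the pressure as you go: about 18 N, never more than 35 N, and press only with the roller, not with the gripper. Then put the roller back upright in its dock, fully home, and leave the other things on the bench where they are.

Things in the scene. Friction and masses are not known exactly. Their poses are not given: they have to be found in the camera images.
- cradle: Fixed grey base plate 110 (x) x 220 (y) x 10 under the white sample block (80 x 176, deck 59 above the bench when unloaded, on a 90 x 190 tray). Origin at the centre of its underside on the bench, z up, y along the cap strip; turned at most 0.35 rad. The orange strip runs along the block's long edge at cradle x = -27; two rows of blue caps already down (2 above the deck) at x = +2 and +24.
- pivot (a point): fixed point 37 above the cradle's underside: the block's rocking axis (cradle x) passes here. The block floats: it sinks as a spring of 5000 N/m (at most 12 mm) and rocks about this axis as a torsion spring of 7 N m/rad (at most 0.24 rad); level when unloaded. So 18 N on an end cap lowers that cap about 16 mm and tips the block 10 degrees; 18 N in the middle lowers it 4 mm.
- strip_a (a point): centre of the top face of the end cap cap0 (cradle y = -70) when fully down and the block unloaded: 63 above the bench. Fixed to the cradle base. Axes as the cradle.
- strip_b (a point): the same for the other end cap cap7 (cradle y = +70).
- cap0 (a joint): how far cap 0 of the orange strip is pushed down, m: 0 = standing 6 mm proud, 0.006 = fully down. Eight caps in a row at 20 mm pitch along cradle y, each 18 (x) x 19.4 (y) mm, top 4 mm above the deck when down; a cap starts between 0 and 0.002. Each slides straight down with stiff friction: it moves only under more than 11 N on that cap and stays where it is left.
- cap1 (a joint): how far cap 1 of the orange strip is pushed down, m: 0 = standing 6 mm proud, 0.006 = fully down. Centre at cradle y = -50 mm, like cap0.
- cap2 (a joint): how far cap 2 of the orange strip is pushed down, m: 0 = standing 6 mm proud, 0.006 = fully down. Centre at cradle y = -30 mm, like cap0.
- cap3 (a joint): how far cap 3 of the orange strip is pushed down, m: 0 = standing 6 mm proud, 0.006 = fully down. Centre at cradle y = -10 mm, like cap0.
- cap4 (a joint): how far cap 4 of the orange strip is pushed down, m: 0 = standing 6 mm proud, 0.006 = fully down. Centre at cradle y = 10 mm, like cap0.
- cap5 (a joint): how far cap 5 of the orange strip is pushed down, m: 0 = standing 6 mm proud, 0.006 = fully down. Centre at cradle y = 30 mm, like cap0.
- cap6 (a joint): how far cap 6 of the orange strip is pushed down, m: 0 = standing 6 mm proud, 0.006 = fully down. Centre at cradle y = 50 mm, like cap0.
- cap7 (a joint): how far cap 7 of the orange strip is pushed down, m: 0 = standing 6 mm proud, 0.006 = fully down. Centre at cradle y = 70 mm, like cap0.
- roller: Hand roller, 113 high, 0.28 to 0.46 kg. Origin at its foot, the lowest point of the wheel; z up, y along the axle, x the rolling direction. Black wheel radius 24, width 34, axle at z = 24, between aluminium fork cheeks (outer width 50 in y, 16 in x, z 11 to 57) under a 76 x 76 shoulder plate, z 56 to 64. Starts standing in the dock.
- handle (a point): middle of the roller's green handle, 87 above the roller's origin; handle 28 thick in roller x (grip across this) x 54 long in y, z 64 (on the shoulder plate) to 110, with a black pad on top to z = 113
- wheel (a joint): turn of the roller's wheel on its axle, rad, free running, starts at 0; 1 rad is 24 mm of rolling
- dock: Fixed yellow box, open at the top, 68 (x) x 70 (y) x 64 high, walls 5 (opening 58 x 60), on a foot 94 x 94 x 6; origin at the centre of its underside on the bench. The roller hangs in it with the shoulder plate on the rim: roller origin then 8 mm above the dock's origin, roller x along dock x, either way round, 5 mm play each way. Turned at most 0.4 rad.
- tip_box: clear pipette tip box, 96x122x100, bystander at the back left; loose, origin under its centre; not to be moved
- rack_blue_b: blue tube rack, 78x129x65, bystander at the right; loose, origin under its centre; not to be moved
- timer: pale bench timer, 64x64x20, bystander at the back; loose, origin under its centre; not to be moved
- dropper_0: brown dropper bottle with white cap, 31 across, 88 high, bystander at the back; loose, origin under its centre; not to be moved
- dropper_1: brown dropper bottle with black cap, 31 across, 88 high, bystander at the back; loose, origin under its centre; not to be moved

How it is judged:
On the way, in this order (a step that is already met when the one before it is completed fails the run):
1. the roller is lifted clear of its dock (z of roller in the frame of dock above 0.07 m), for 0.1 s.
2. the roller presses on the cap strip (contact force between roller and cradle above 5 N), for 0.1 s.
3. the wheel has rolled along the strip (at least 2.2 rad, 53 mm, either way) under pressure ((value of joint wheel above 2.2 rad or value of joint wheel below -2.2 rad) and contact force between roller and cradle above 4 N), for 0.02 s.
At the end, for the whole second after the job is handed in: All eight caps are down to within 1.4 mm of their full 6 mm; the roller stands released and at rest in its dock, upright within 0.12 rad, its shoulder on the rim (origin 4 to 12 mm above the dock's, within 12 mm sideways) (value of joint each of cap0, cap1, cap2, cap3, cap4, cap5, cap6, cap7 above 0.0046 m and horizontal distance between roller and dock below 0.012 m and z of roller in the frame of dock between 0.004 and 0.012 m and angle between roller's own z axis and vertical below 0.12 rad and linear speed of roller below 0.03 m/s); the robot touches nothing.
It fails at once if the roller is pressed on the caps or block with more than 35 N (contact force between roller and cradle above 35 N).
It fails at once if the arm or gripper itself presses on the caps, block or cradle (contact force between any of the arm, the fingers and cradle above 2 N).
It fails at once if another thing on the bench is moved by more than 25 mm (distance of any of tip_box, rack_blue_b, timer, dropper_0, dropper_1 from where it was at the start of the episode above 0.025 m).
It also fails if it takes over 72 s, if anything falls off the work surface, if the arm or the gripper's body presses on something with over 40 N, if the wrist force passes 120 N, or if a joint passes its speed limit or range.

### The arm

A 6-joint arm with a two-finger parallel gripper is mounted at the origin on a cart in front of the work surface, level with it; the furniture and walls round the work are solid. World frame = base frame: x ahead of the robot, y to its left, z up, the work surface at z = 0. Lengths are in m, angles in rad, forces in N, time in s.
With the tool pointing down it reaches from about 0.35 to 0.875 m from the base axis. Payload 4.2 kg.
Tool frame: the origin (TCP) lies midway between the tips of the shut fingers; the grasp point (between the pads) lies 19 mm behind it; z points along the fingers, y is the line along which they close (so a half turn about z gives the same grasp; the last joint's range is limited). The gripper opens to 85 mm and grips with 20 to 120 N. Pads are 22 mm wide; open, the fingers measure 114 mm over their backs; the gripper's body (76 mm by 85 mm) begins 54 mm behind the grasp point. The pads swing forward as they close: fully open they stand 13 mm farther back than shut.
Start: joints at [-0.893, 0.385, 0.008, 0, -1.194, -0.259], TCP at [0.254, -0.571, 0.231] pointing down, gripper open.
Joint ranges: [-3.14, 3.14], [-1.21, 2.06], [-1.07, 1.41], [-3.16, 2.05], [-2.99, -0.16], [-3.1, 3.1]. Speed limits (rad/s): [2.79, 2.79, 3.14, 3.14, 3.14, 3.14].

### API

Orientations are given as a 3x3 rotation matrix whose columns are the frame's x, y, z axes.
In Python, from station import arm gives the robot as it stands. Calls block until the motion is done:
- arm.reach(position, orientation): joint-space move of the TCP to a pose.
- arm.move_straight(position, attitude=None, feed=0.15): straight line of the TCP; attitude=None keeps the orientation; feed is the mean speed in m/s.
- arm.set_joints(angles): joint-space move.
- arm.open() and arm.close_gripper(): open the fingers fully, or close them until they stop; the grip force is fixed at half the most.
- arm.sleep(seconds).
- arm.ik(position, orientation): joint angles nearest the present ones, or None.
- arm.read_state(): the state.
- arm.read_camera(name): name is "side" or "top"; returns the picture (400x640x3 uint8, red, green, blue); there is no depth.
- arm.camera_model(name): a dict with "K" (3x3 intrinsics, pixels), "distortion" ([k1, k2, p1, p2, k3] as OpenCV has them; the pictures are not rectified), "position" and "attitude" of the camera in the world. Camera axes: x right, y down, z forward; pixel columns grow to the right and rows downward; lengths in m; the calibration is good to about 2 mm. A picture is of the moment at which its call begins. camera_model takes no time and is no camera call.
A pose or a line that the arm cannot do raises arm.Unreachable and nothing moves.
- arm.job_done(): hands the job in; it is judged then, once.
The state is a dict: "t": time; "q": joint angles; "dq": joint speeds; "joint_efforts": joint torques, N m; "eef_pos": TCP position; "tcp_rot": TCP orientation; "force": force on the tool from outside, world axes, zero at the start; "torque": the same for the moment, N m; "opening": finger opening in m; "grip_force": force on a finger pad.
Only numpy, scipy, OpenCV 4.12 (cv2) and the standard library are available. Lean on these libraries where they do the work, as an engineer would, in place of code of your own. Each camera call takes 0.05 s, during which the arm holds its last target. There are 200 camera calls.

## Working session

There is one attempt and no reset: what is moved stays moved. The work goes in short steps, each a Python script; the robot and the scene stay as the last script left them, time stands still between calls to the robot, and variables do not carry over. Pictures are saved under pics/ and viewed, at most 10 in all, crops included, and the job is handed in when it is done.

```bash
ls; mkdir -p pics; python3 - <<'E'
from station import arm
import cv2,numpy as np
for n in ("top","side"):
    im=arm.read_camera(n); np.save(f"pics/{n}.npy",im); cv2.imwrite(f"pics/{n}0.png",im[:,:,::-1])
    m=arm.camera_model(n); print(n,m)
s=arm.read_state(); print(s)
E
```

```text
pics
top {'K': array([[438.00320686,   0.        , 327.28268417],
       [  0.        , 438.00320686, 201.18149561],
       [  0.        ,   0.        ,   1.        ]]), 'distortion': array([-0.00378287,  0.        ,  0.        ,  0.        ,  0.        ]), 'position': array([ 0.45647556, -0.03086967,  1.56631152]), 'attitude': array([[-0.02015276, -0.99255213,  0.12014218],
       [-0.99978671,  0.01946368, -0.00690637],
       [ 0.00451652, -0.12025574, -0.99273267]])}
side {'K': array([[435.53304345,   0.        , 320.31315493],
       [  0.        , 435.53304345, 198.86999251],
       [  0.        ,   0.        ,   1.        ]]), 'distortion': array([-0.12160505,  0.        ,  0.        ,  0.        ,  0.        ]), 'position': array([0.49769839, 0.88799953, 0.92609222]), 'attitude': array([[-0.99281191, -0.0835241 ,  0.08572189],
       [-0.11953196,  0.65574476, -0.74546021],
       [ 0.00605221, -0.75034828, -0.661015  ]])}
{'t': 0.1, 'q': array([-8.93393395e-01,  3.85505120e-01,  6.77229931e-03, -4.41302492e-04,
       -1.19397989e+00, -2.58606767e-01]), 'dq': array([-0.00020066, -0.00189763,  0.0023136 ,  0.00198933,  0.00051602,
        0.00099459]), 'joint_efforts': array([-7.31354230e-04, -3.93317127e+01,  1.88930529e+01,  4.19799998e+00,
       -2.57664637e-03, -2.24799166e-06]), 'eef_pos': array([ 0.25397923, -0.57050973,  0.23031849]), 'tcp_rot': array([[-9.13645296e-01, -4.06511373e-01, -8.81372779e-04],
       [-4.06512318e-01,  9.13643624e-01,  1.75041376e-03],
       [ 9.36975196e-05,  1.95754619e-03, -9.99998080e-01]]), 'force': array([-0.22093979, -0.2835425 , -0.24872787]), 'torque': array([-0.03810324,  0.01194786, -0.0141503 ]), 'grip_force': 0.0, 'opening': 0.08527661408661318}
```

View pics/top0.png

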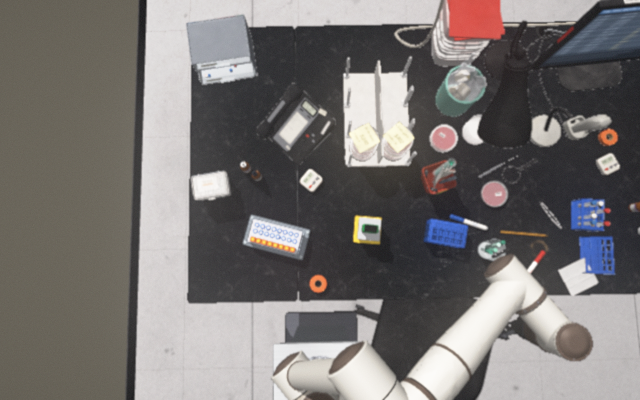

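View pics/side0.png

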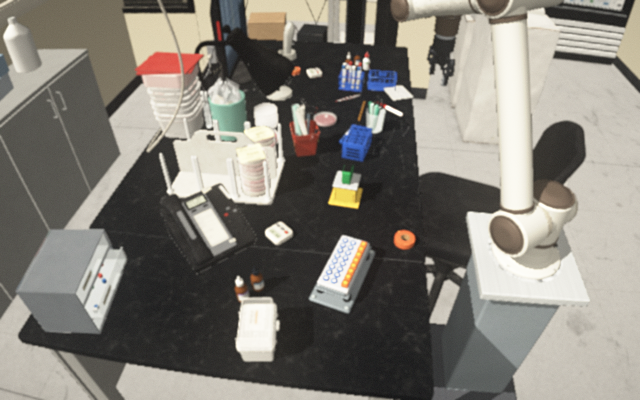

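The top view shows the sample block at about (276,238), with its orange strip on the robot side. The dock and roller are at about (368,230). The side view shows the block at (343,270) and the dock at (346,188). Next I'll measure them with masks.

```bash
cat > h.py <<'E'
from station import arm
import cv2,numpy as np
def ray(n,px):
    m=arm.camera_model(n); u=cv2.undistortPoints(np.array(px,float).reshape(-1,1,2),m["K"],m["distortion"])[:,0]
    d=np.c_[u,np.ones(len(u))]@m["attitude"].T
    return m["position"],d
def onz(n,px,z):
    o,d=ray(n,px); return o+d*((z-o[2])/d[:,2])[:,None]
def proj(n,P):
    m=arm.camera_model(n);R=m["attitude"].T
    return cv2.projectPoints(np.array(P,float).reshape(-1,1,3),cv2.Rodrigues(R)[0],-R@m["position"],m["K"],m["distortion"])[0][:,0]
def mask(im,lo,hi,box):
    h=cv2.cvtColor(im,cv2.COLOR_RGB2HSV); m=cv2.inRange(h,np.array(lo),np.array(hi)); k=np.zeros_like(m); x0,y0,x1,y1=box; k[y0:y1,x0:x1]=m[y0:y1,x0:x1]; return k
E
python3 - <<'E'
from h import *
T=np.load("pics/top.npy");S=np.load("pics/side.npy")
boxes={"top":{"strip":(235,205,320,265),"dock":(345,205,395,255)},"side":{"strip":(305,225,385,315),"dock":(320,160,370,215)}}
for n,im in (("top",T),("side",S)):
    for name,lo,hi,b,z in (("orange",(8,120,120),(22,255,255),"strip",.067),("yellow",(23,120,90),(34,255,255),"dock",.064),("green",(45,100,20),(80,255,255),"dock",.11),("white",(0,0,170),(179,60,255),"strip",.059),("plate",(0,0,150),(179,60,255),"dock",.072)):
        m=mask(im,lo,hi,boxes[n][b]); 
        px=np.argwhere(m)[:,::-1]
        if len(px)<5: print(n,name,"none");continue
        P=onz(n,px,z)[:,:2]; r=cv2.minAreaRect((P*1000).astype(np.float32))
        print(n,name,len(px),"mean",P.mean(0).round(4),"rect",np.round(r[0],1),np.round(r[1],1),round(r[2],1))
c=[cv2.resize(T[205:265,235:395],None,fx=5,fy=5,interpolation=2),cv2.resize(S[160:310,300:400],(200,300))]
c=np.vstack([c[0],np.hstack([c[1],np.zeros((300,600,3),np.uint8)])])
c[300:600,300:700]=cv2.resize(S[160:220,310:390],(400,300))
cv2.imwrite("pics/c0.png",c[:,:,::-1])
E
```

```text
top orange 165 mean [0.4934 0.147 ] rect [493.9 149.1] [153.4  14.3] 74.2
top yellow 154 mean [ 0.5297 -0.1525] rect [ 537.4 -173.3] [90.  94.3] 85.8
top green 13 mean [ 0.5413 -0.1595] rect [ 540.5 -159.6] [ 3.3 20. ] 88.3
top white 1172 mean [0.5358 0.1425] rect [521.3 137.1] [206.1  97.8] 74.8
top plate 258 mean [ 0.5468 -0.1756] rect [ 539.4 -181.3] [75.1 74.8] 83.7
side orange 243 mean [0.4925 0.1578] rect [491.9 154.5] [161.9  16. ] 73.9
side yellow 412 mean [ 0.5424 -0.0991] rect [ 538.3 -101.5] [75.2 87.6] 84.2
side green 104 mean [ 0.5364 -0.1475] rect [ 535.3 -154.5] [27.5 75.4] 3.7
side white 1804 mean [0.5355 0.1891] rect [522.  173.6] [236.6  97.5] 78.0
side plate 222 mean [ 0.5469 -0.1609] rect [ 538.3 -174.2] [81.9 77.4] 83.8
```

View pics/c0.png

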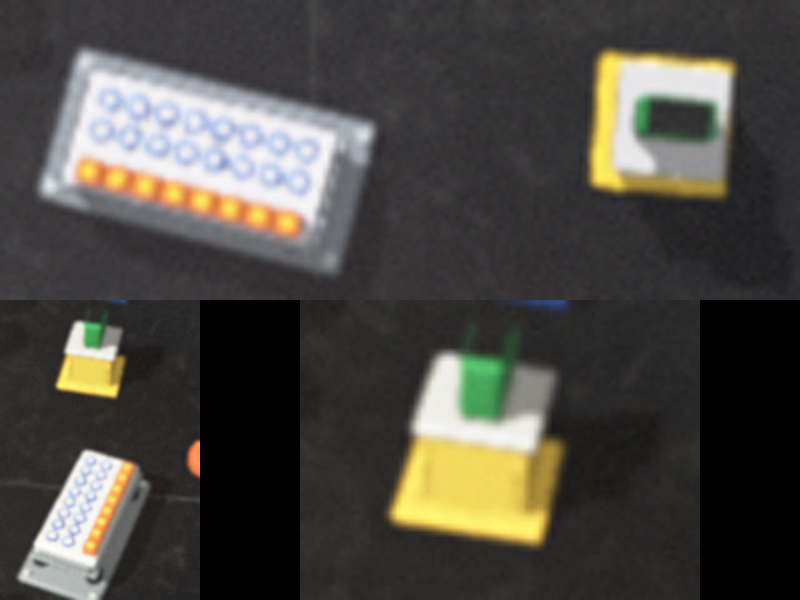

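```bash
python3 - <<'E'
from h import *
T=np.load("pics/top.npy");S=np.load("pics/side.npy")
C={}
for n,im,b in (("top",T,(240,228,305,258)),("side",S,(330,230,380,300))):
    m=mask(im,(3,70,90),(28,255,255),b); k,l,st,ce=cv2.connectedComponentsWithStats(m); i=1+np.argmax(st[1:,4])
    px=np.argwhere(l==i)[:,::-1]; P=onz(n,px,.066)[:,:2]; r=cv2.minAreaRect((P*1000).astype(np.float32))
    w,v=np.linalg.eigh(np.cov(P.T)); ax=v[:,1]*np.sign(v[1,1]); s=(P-P.mean(0))@ax; 
    print(n,len(px),P.mean(0).round(4),"yaw",-np.arctan2(ax[0],ax[1]),"ends",np.percentile(s,[0,1,99,100]).round(4),"rect",np.round(r[0],1),np.round(r[1],1),r[2])
    # white deck: mean
    m=mask(im,(0,0,120),(179,70,255),(240,205,320,265) if n=="top" else (305,225,385,315))
# grey base plate / blue caps
    h=mask(im,(100,60,80),(130,255,255),(240,205,320,265) if n=="top" else (305,225,385,315))
    px=np.argwhere(h)[:,::-1];P=onz(n,px,.061)[:,:2];r=cv2.minAreaRect((P*1000).astype(np.float32));print(" blue",P.mean(0).round(4),np.round(r[0],1),np.round(r[1],1),r[2])
    # black pad on top of handle
    b=(358,220,385,240) if n=="top" else (335,160,365,185)
    g=mask(im,(40,60,20),(90,255,255),b); px=np.argwhere(g)[:,::-1];P=onz(n,px,.118)[:,:2];r=cv2.minAreaRect((P*1000).astype(np.float32));print(" green",P.mean(0).round(4),np.round(r[0],1),np.round(r[1],1),r[2])
def R(a): c,s=np.cos(a),np.sin(a); return np.array([[s,c,0],[-c,s,0],[0,0,-1.]])  # tool y = (c,s), tool x=(s,-c)
for nm,p,a in (("dock",(.539,-.179,.2),-.109),("dock2",(.539,-.179,.2),-.109+np.pi),("strip",(.493,.152,.15),-.275+np.pi/2),("strip2",(.493,.152,.15),-.275-np.pi/2)):
    A=R(a); print(nm,np.linalg.det(A),arm.ik(p,A))
E
```

```text
top 245 [0.4938 0.1486] yaw -0.27641387317341 ends [-0.0786 -0.0758  0.0777  0.0797] rect [494.  149.1] [158.3  18.4] 74.15123748779297
 blue [0.5277 0.1329] [525.6 127.5] [89.3 20.2] 53.58816909790039
 green [ 0.5377 -0.1743] [ 538.1 -179. ] [51.8 23.7] 80.09600067138672
side 374 [0.4928 0.156 ] yaw -0.27091451157150354 ends [-0.0872 -0.085   0.0785  0.0804] rect [492.  152.7] [167.6  19.4] 74.38734436035156
 blue [0.5412 0.1758] [536.8 157.7] [118.4  25.9] 74.93024444580078
 green [ 0.5364 -0.1407] [ 535.2 -147.2] [33.5 89.4] 3.5924060344696045Traceback (most recent call last):
  File "<stdin>", line 19, in <module>
  File "scipy/spatial/transform/_rotation.pyx", line 1143, in scipy.spatial.transform._rotation.Rotation.from_matrix
ValueError: Non-positive determinant (left-handed or null coordinate frame) in rotation matrix 0: [[-0.10878429  0.99406538  0.        ]
 [-0.99406538 -0.10878429  0.        ]
 [ 0.          0.         -1.        ]].
```

```bash
cat >> h.py <<'E'
def R(a): c,s=np.cos(a),np.sin(a); return np.array([[-s,c,0],[c,s,0],[0,0,-1.]])  # tool y at heading a
DOCK=np.array([.538,-.179]); DA=-.107; STRIP=np.array([.493,.149]); SA=-.274
E
python3 - <<'E'
from h import *
for nm,p,a in (("dock",(*DOCK,.2),DA),("dock2",(*DOCK,.2),DA+np.pi),("strip",(*STRIP,.15),SA+np.pi/2),("strip2",(*STRIP,.15),SA-np.pi/2)):
    q=arm.ik(p,R(a)); print(nm,None if q is None else q.round(3))
E
```

```text
dock [-0.035  0.311 -0.185  0.    -1.075  3.07 ]
dock2 [-0.035  0.311 -0.185  0.    -1.075 -0.072]
strip [ 0.609  0.277 -0.376  0.    -0.918 -2.454]
strip2 [ 0.609  0.277 -0.376  0.    -0.918  0.688]
```

```bash
python3 - <<'E'
from h import *
A=R(DA+np.pi)
arm.reach([*DOCK,.19],A); arm.move_straight([*DOCK,.080],feed=.12)
s0=arm.read_state(); arm.close_gripper(); arm.sleep(.2)
s=arm.read_state(); print(s["t"],s["opening"],s["grip_force"],s["eef_pos"],s["force"],s0["force"],s0["eef_pos"])
im=arm.read_camera("side");im2=arm.read_camera("top")
cv2.imwrite("pics/g.png",np.hstack([cv2.resize(im[100:220,280:400],(400,400)),cv2.resize(im2[180:260,330:410],(400,400))])[:,:,::-1])
E
```

```text
3.7 0.027292793680100468 60.20711660385132 [ 0.53875973 -0.17907084  0.08060586] [1.20938796 0.41491799 4.87148642] [ 0.00481087 -0.5553318   0.01546081] [ 0.53864655 -0.17916629  0.08074493]
```

View pics/g.png

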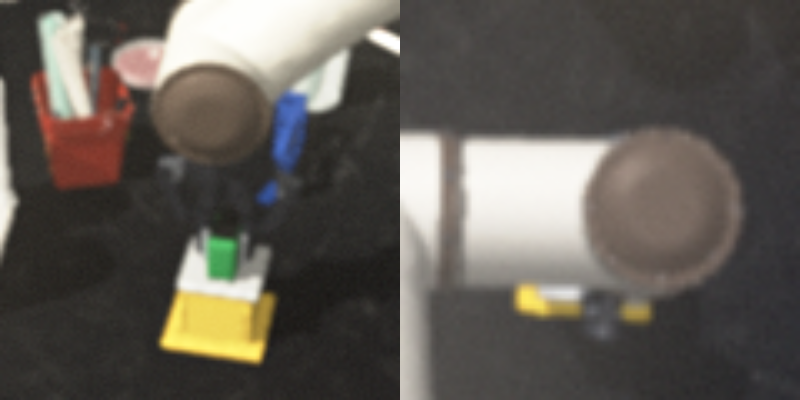

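The side crop shows the fingers closed on the green handle, square to it, with the plate still on the rim. I'll lift and move above cap0.

```bash
cat >> h.py <<'E'
OFF=.0726; A2=R(SA-np.pi/2); AX=np.array([-np.sin(SA),np.cos(SA)])
def pos(s,z): return [*(STRIP+AX*s),z+OFF]
E
python3 - <<'E'
from h import *
p=arm.read_state()["eef_pos"]
arm.move_straight([p[0],p[1],.21],feed=.15); arm.sleep(.15); f=arm.read_state(); print(f["t"],f["force"],f["torque"],f["opening"])
arm.reach(pos(-.073,.13),A2); arm.move_straight(pos(-.073,.080),feed=.1); arm.sleep(.2)
F=[arm.read_state()["force"]]
t=arm.read_state()["t"]
for i in range(2):
    arm.move_straight(pos(-.073,.079-.001*i),feed=.02); F.append(arm.read_state()["force"])
s=arm.read_state(); print(np.round(F,2),t,s["t"],s["eef_pos"],pos(-.073,.078),s["opening"])
im=arm.read_camera("side")
cv2.imwrite("pics/h.png",cv2.resize(im[170:320,290:410],(640,800)[::-1] if 0 else (480,600))[:,:,::-1])
E
```

```text
4.9667 [ 0.2796998   1.30472001 -3.8310688 ] [ 0.04120333 -0.01758809 -0.01374435] 0.02737136966843691
[[-0.22 -0.22 -3.63]
 [ 0.14 -0.05 -4.81]
 [-0.41 -0.5  -3.21]] 6.85 7.35 [0.47317106 0.07870367 0.15050908] [np.float64(0.4732473405413835), np.float64(0.07872317277856143), 0.1506] 0.027433898046744978
```

View pics/h.png

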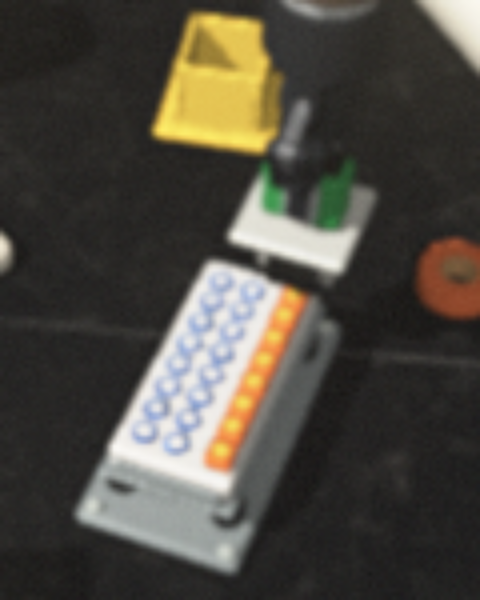

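The side view shows the roller above cap0, lined up with the strip, and the empty dock behind it. Next is the force-guided press, starting at the cap0 end.

```bash
cat >> h.py <<'E'
W=np.array([-.1,-.2,-3.7])
def force(): return arm.read_state()["force"]-W
def go(s,z,feed=.02): arm.move_straight(pos(s,z),feed=feed); return force()
def comp(s): return 1/5000+s*s/7+1/15000
def press(s,z,Ft=18.,step=.0018,n=30):
    for i in range(n):
        f=force()
        if abs(f[2]-Ft)<1.5: break
        z+=np.clip((f[2]-Ft)*comp(s)*.7,-step,.003); go(s,z)
    f=force(); print("press s=%.3f z=%.4f"%(s,z),f.round(1),round(arm.read_state()["t"],1)); return z
def roll(s,z,s1,Ft=18.,ds=.003):
    log=[]
    while abs(s1-s)>1e-4:
        f=force(); n=np.linalg.norm(f)
        if n>29: go(s,z+.003); print("GUARD",s,z,f); z+=.003; continue
        t=s+np.clip(s1-s,-ds,ds)
        z+=-Ft*(t*t-s*s)/7+np.clip((f[2]-Ft)*comp(t)*.6,-.0015,.002); s=t; f=go(s,z)
        log.append((round(s*1000,1),round(z*1000,1),*f.round(1)))
    for l in log: print(*map(float,l))
    print("t",arm.read_state()["t"]); return z
E
python3 - <<'E'
from h import *
z=press(-.073,.070 if not go(-.073,.070)[2]>5 else .070,step=.0025)
z=roll(-.073,z,-.046); print(z)
E
```

```text
press s=-0.073 z=0.0476 [-3.5 -4.5 17.9] 10.4
-70.0 48.7 -3.2 -5.4 17.6
-67.0 49.5 -3.8 -4.3 17.6
-64.0 50.4 -2.6 -1.4 16.1
-61.0 50.4 -4.3 -0.5 16.8
-58.0 50.8 -3.8 0.4 16.2
-55.0 50.9 -4.4 -2.3 17.7
-52.0 51.7 -3.6 -6.2 18.9
-49.0 52.8 -3.3 -6.8 18.5
-46.0 53.7 -3.4 -4.0 16.9
t 13.1667
0.05369344722146472
```

```bash
python3 - <<'E'
from h import *
z=roll(-.046,.05369,.073); print(z)
z=press(.073,z); z=roll(.073,z,.064)
im=arm.read_camera("side"); cv2.imwrite("pics/e.png",cv2.resize(im[170:320,290:410],(480,600))[:,:,::-1]); print(z)
E
```

```text
-43.0 54.0 -3.1 -2.0 17.2
-40.0 54.4 -4.2 0.5 16.6
-37.0 54.6 -3.0 1.7 16.0
-34.0 54.7 -3.4 -0.9 16.0
-31.0 54.7 -3.2 -3.7 17.9
-28.0 55.1 -3.0 -5.4 18.0
-25.0 55.5 -3.8 -4.2 17.7
-22.0 55.8 -3.4 -2.3 18.1
-19.0 56.2 -3.6 0.3 15.4
-16.0 56.0 -4.5 0.9 16.5
-13.0 55.9 -3.9 -0.1 18.2
-10.0 56.2 -4.2 -3.2 18.9
-7.0 56.4 -4.2 -5.4 19.3
-4.0 56.7 -3.8 -4.5 17.6
-1.0 56.7 -3.8 -0.5 17.5
2.0 56.6 -3.7 1.4 16.8
5.0 56.4 -3.8 1.8 17.2
8.0 56.1 -4.1 0.6 17.9
11.0 56.0 -3.9 -1.7 18.1
14.0 55.8 -3.6 -3.5 17.6
17.0 55.5 -2.9 -5.1 18.5
20.0 55.3 -3.9 -2.4 17.4
23.0 54.8 -3.8 1.0 17.3
26.0 54.3 -4.3 1.9 18.0
29.0 53.9 -3.7 2.9 17.8
32.0 53.4 -3.7 -0.9 17.0
35.0 52.6 -3.6 -4.1 18.0
38.0 52.0 -2.6 -4.3 18.4
41.0 51.5 -3.6 -1.7 18.1
44.0 50.9 -3.2 0.8 17.8
47.0 50.1 -4.1 3.2 17.4
50.0 49.1 -4.2 3.1 18.5
53.0 48.5 -4.5 2.6 18.0
56.0 47.7 -3.5 -0.1 17.9
59.0 46.8 -2.5 -2.8 17.4
62.0 45.5 -3.1 -0.8 18.2
65.0 44.6 -3.6 1.8 18.1
68.0 43.7 -4.5 3.1 17.7
71.0 42.4 -2.8 4.5 17.8
73.0 41.5 -2.9 4.8 17.8
t 25.2083
0.04152227656490768
press s=0.073 z=0.0415 [-2.9  4.8 17.8] 25.2
70.0 42.5 -3.1 4.7 18.2
67.0 43.7 -4.0 5.5 17.8
64.0 44.6 -3.7 4.6 18.4
t 26.1333
0.04457967541695144
```

View pics/e.png

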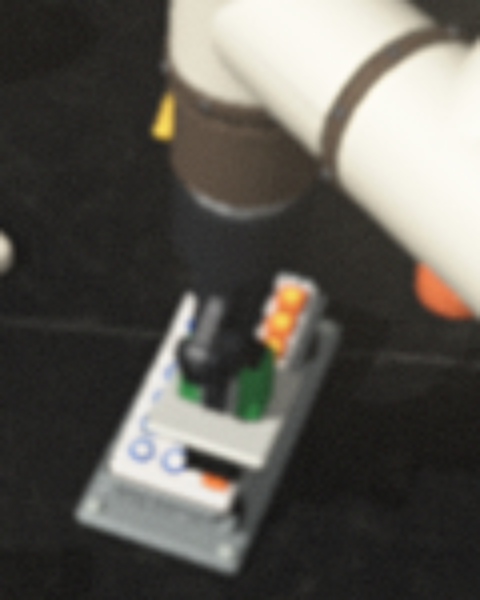

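The side view shows the roller on the strip near cap7, at about (215,430), with the block tilted under it. I'll do a return pass at slightly higher force. It will also show any caps still standing proud.

```bash
python3 - <<'E'
from h import *
z=press(.064,.04458,Ft=19.5)
z=roll(.064,z,-.073,Ft=19.5); print(z)
E
```

```text
press s=0.064 z=0.0446 [-3.5  4.8 19.1] 26.2
61.0 45.4 -3.1 4.3 18.3
58.0 45.9 -3.9 4.7 18.6
55.0 46.5 -4.4 5.2 20.5
52.0 47.7 -5.2 4.7 18.3
49.0 48.1 -3.2 4.1 18.0
46.0 48.4 -4.6 4.4 20.5
43.0 49.5 -4.4 4.0 19.4
40.0 50.1 -4.7 4.6 20.2
37.0 51.0 -4.1 3.3 19.0
34.0 51.4 -4.0 3.8 20.4
31.0 52.2 -3.1 3.1 19.8
28.0 52.7 -3.6 2.8 19.6
25.0 53.2 -3.9 3.1 19.2
22.0 53.5 -4.0 3.3 19.7
19.0 53.9 -4.6 2.0 19.4
16.0 54.2 -4.2 2.2 20.6
13.0 54.6 -3.8 1.7 18.8
10.0 54.7 -3.8 1.6 19.8
7.0 54.9 -4.2 1.9 19.9
4.0 55.1 -3.9 0.6 19.2
1.0 55.0 -4.9 1.6 19.5
-2.0 55.0 -4.1 1.2 21.0
-5.0 55.2 -4.3 0.8 18.5
-8.0 55.0 -3.8 1.2 20.4
-11.0 55.0 -2.9 0.9 20.3
-14.0 54.9 -3.6 -0.3 17.8
-17.0 54.3 -3.9 0.0 20.4
-20.0 54.2 -3.2 0.6 18.9
-23.0 53.7 -3.1 0.2 19.6
-26.0 53.3 -3.7 0.4 19.7
-29.0 52.9 -3.7 -0.1 20.0
-32.0 52.5 -2.3 -0.6 20.6
-35.0 52.2 -3.4 -0.9 18.7
-38.0 51.4 -3.1 1.6 18.0
-41.0 50.3 -3.3 2.1 19.4
-44.0 49.5 -3.4 -0.3 20.5
-47.0 49.1 -3.3 -0.9 19.6
-50.0 48.3 -3.6 -2.4 20.0
-53.0 47.7 -2.3 -1.9 18.7
-56.0 46.4 -3.1 1.1 20.4
-59.0 45.8 -3.4 2.7 19.0
-62.0 44.6 -4.2 2.2 18.8
-65.0 43.2 -2.3 -0.5 20.4
-68.0 42.6 -2.8 -3.4 19.8
-71.0 41.6 -2.5 -3.6 19.8
-73.0 40.9 -3.1 -3.5 18.9
t 40.0833
0.04094300844728819
```

```bash
python3 - <<'E'
from h import *
z=roll(-.073,.04094,-.078,Ft=19); z=press(-.078,z,Ft=19.5)
z=roll(-.078,z,-.026,Ft=19.5,ds=.004)
arm.move_straight(pos(-.026,.10),feed=.15)
arm.reach([*DOCK,.21],R(DA+np.pi)); arm.sleep(.1)
im=arm.read_camera("side");im2=arm.read_camera("top"); s=arm.read_state(); print(s["t"],s["opening"],s["eef_pos"],s["force"])
cv2.imwrite("pics/f.png",np.hstack([cv2.resize(im[90:310,290:400],(300,600),interpolation=2),cv2.resize(im2[200:280,230:310],(500,600),interpolation=2)])[:,:,::-1])
E
```

```text
-76.0 39.7 -2.4 -4.2 19.4
-78.0 39.1 -2.1 -2.8 18.5
t 40.6583
press s=-0.078 z=0.0391 [-2.1 -2.8 18.5] 40.7
-74.0 40.1 -2.5 -3.0 19.4
-70.0 41.7 -2.9 -3.7 19.5
-66.0 43.3 -3.0 -3.4 19.3
-62.0 44.6 -2.9 -3.5 20.0
-58.0 46.1 -2.3 -2.7 19.4
-54.0 47.3 -3.2 -2.4 19.4
-50.0 48.4 -2.6 -1.8 20.0
-46.0 49.7 -3.0 -1.3 18.3
-42.0 50.3 -3.2 -2.4 18.7
-38.0 51.0 -2.5 -1.8 20.5
-34.0 52.0 -3.2 -1.4 19.2
-30.0 52.7 -3.4 -1.9 19.8
-26.0 53.4 -3.7 -1.2 20.1
t 45.3083
47.15 0.027595021165146425 [ 0.53813743 -0.17781755  0.20981516] [-0.49276001 -0.20134224 -4.23768461]
```

View pics/f.png

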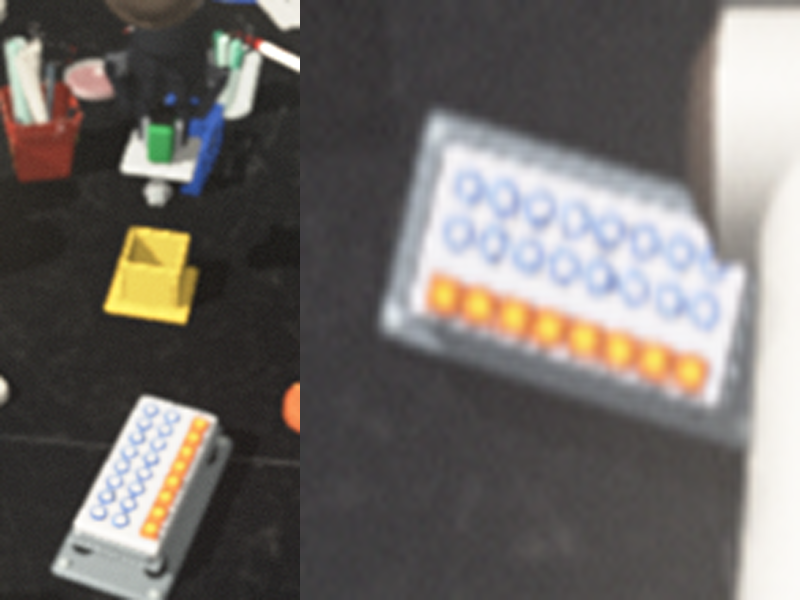

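All caps sit evenly, and the last pass was smooth with no bumps. The roller hangs upright above the dock. Next I'll lower it back in with force checks.

```bash
python3 - <<'E'
from h import *
arm.move_straight([*DOCK,.148],R(DA+np.pi),feed=.1)
z=.148
while z>.0795:
    z=max(z-(.008 if z>.09 else .0025),.079); arm.move_straight([*DOCK,z],feed=.05); f=force(); print(round(z,4),f.round(1))
    if f[2]>8: break
s=arm.read_state(); print(s["t"],s["eef_pos"],s["torque"])
E
```

```text
0.14 [-0.2  0.4  0.3]
0.132 [ 0.1  0.2 -1.1]
0.124 [1.  0.1 0.3]
0.116 [ 0.4 -0.5 -1.1]
0.108 [-0.   0.6 -0.4]
0.1 [-0.   0.5 -0.4]
0.092 [-0.1 -0.4  0.1]
0.084 [-0.5 -0.5  0.5]
0.0815 [0.4 1.2 0.3]
0.079 [-3.6  1.1  9.3]
50.8833 [ 0.53852435 -0.17913666  0.08061401] [0.42559826 0.85021748 0.01878086]
```

Seated at z = 0.0806, the same height as at the grasp. I'll release and check.

```bash
python3 - <<'E'
from h import *
arm.open(); arm.sleep(.2); arm.move_straight([*DOCK,.20],feed=.1)
arm.set_joints([-.893,.385,.008,0,-1.194,-.259]); arm.sleep(.2)
im=arm.read_camera("side");im2=arm.read_camera("top"); print(arm.read_state()["t"])
for n,i,b in (("top",im2,(345,205,395,255)),("side",im,(320,160,370,215))):
    P=onz(n,np.argwhere(mask(i,(0,0,150),(179,60,255),b))[:,::-1],.072)[:,:2]; print(n,cv2.minAreaRect((P*1000).astype(np.float32)))
cv2.imwrite("pics/z.png",np.hstack([cv2.resize(im[150:310,300:400],(380,600),interpolation=2),cv2.resize(im2[200:280,345:401],(420,600),interpolation=2)])[:,:,::-1])
E
```

```text
55.1083
top ((538.770263671875, -181.35775756835938), (75.35359954833984, 74.18690490722656), 83.65389251708984)
side ((537.3237915039062, -174.48916625976562), (82.65725708007812, 77.15113067626953), 83.75325012207031)
```

View pics/z.png

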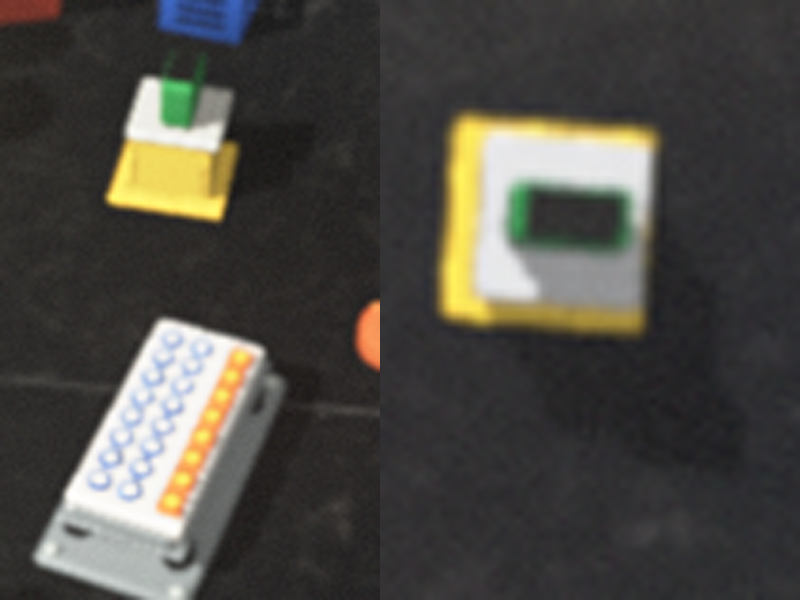

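The pictures show the roller seated upright in the dock where it started, within 1 mm. The cap strip is flat and the block is level.

```bash
python3 -c "
from station import arm
print(arm.job_done())"
```

```text
the job is handed in; nothing more can be done
None
```

I handed the job in at about 55 s: all eight caps look fully down (about 18–20 N, no reading above 22 N), the roller is back upright in its dock within 1 mm of where it started, and nothing else was touched; no verdict came back.

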